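# Demagnetise the weld nuts

### The job

Before these weld nuts are welded they must be demagnetised: gather all the square weld nuts from the round steel slab into the aluminium basket, carry it level by its handle to the demagnetiser and seat it flat and square in the frame on top, then press the full-strength key (the end key farthest from the off key) fully down so that the off key pops up. With the field still on, carry the basket level back to the middle of the slab and stand it there with all the nuts in it, and only then press the off key fully down. Never tip or drop the basket, and leave the screwdriver, mallet and cutting disc where they lie.

Things in the scene. Friction and masses are not known exactly. Their poses are not given: they have to be found in the camera images.
- basket: open aluminium parts basket, outside 120 mm (its x) by 180 mm (its y), walls 26 mm high, 3 mm thick, floor 3 mm thick, 0.3 kg; origin at the centre of its underside, z up. Fixed bow handle over the middle along its y: a 16 mm wide post at each end wall, joined by a 16 mm wide strap, top 62 mm above the underside (64 mm at the grip). Stands on the bench at the start
- basket_grip (a point): centre of the basket handle's black rubber grip, 56 mm above the basket's underside: a bar 16 mm wide (basket x), 80 mm long (basket y), 16 mm high, at 48 to 64 mm height; axes as the basket
- slab: round steel welding slab, 280 mm diameter, 50 mm high, heavy and fixed; origin at the centre of its underside
- demag: grey plate demagnetiser, 220 x 220 mm, fixed; origin at the centre of its underside, -x is its front with the low key ledge (50 mm high, 65 mm deep), +y its left seen from the front. The higher part behind has a bare metal plate on top in a black frame
- seat (a point): centre of the bare metal plate, 82 mm above the bench, the floor of the frame: an upright-walled pocket 125 mm (its x) by 185 mm (its y), so 2.5 mm clear of the basket all round, 6 mm deep, with a lead-in flaring 5 mm outwards over the next 7 mm. Basket seated: its underside at this point, its y along this y, either way round
- key_off (a joint): travel of the off key, the left end key (towards demag +y); latched down at the start; 0 = up, 0.007 m = latched fully down, noise aside. It snaps over at half travel, takes 4 to 5 N, and going down it throws the latched key up; let go before half travel it springs back
- key_half (a joint): travel of the half-strength key, the middle key; not wanted here; 0 = up, 0.007 m = latched fully down, noise aside. It snaps over at half travel, takes 4 to 5 N, and going down it throws the latched key up; let go before half travel it springs back
- key_full (a joint): travel of the full-strength key, the right end key (towards demag -y); 0 = up, 0.007 m = latched fully down, noise aside. It snaps over at half travel, takes 4 to 5 N, and going down it throws the latched key up; let go before half travel it springs back
- key_off_top (a point): centre of the upper face of the off key's white cap, 24 mm (demag x) by 22 mm (along the row), pressed straight down: face 64 mm above the bench when up, 57 mm when down. Keys stand 36 mm apart on the ledge, 36 mm in front of the housing's higher part, which is 95 mm high with its frame
- key_half_top (a point): centre of the upper face of the half-strength key's white cap, 24 mm (demag x) by 22 mm (along the row), pressed straight down: face 64 mm above the bench when up, 57 mm when down. Keys stand 36 mm apart on the ledge, 36 mm in front of the housing's higher part, which is 95 mm high with its frame
- key_full_top (a point): centre of the upper face of the full-strength key's white cap, 24 mm (demag x) by 22 mm (along the row), pressed straight down: face 64 mm above the bench when up, 57 mm when down. Keys stand 36 mm apart on the ledge, 36 mm in front of the housing's higher part, which is 95 mm high with its frame
- nut1: square steel weld nut, 25 x 25 x 13 mm, with a 14.5 mm threaded hole, 45 g; origin at the centre of its underside, z along the hole. Lies flat on the slab at the start. From 3 to 5 of the five nuts are present
- nut2: square steel weld nut, 25 x 25 x 13 mm, with a 14.5 mm threaded hole, 45 g; origin at the centre of its underside, z along the hole. Lies flat on the slab at the start. From 3 to 5 of the five nuts are present
- nut3: square steel weld nut, 25 x 25 x 13 mm, with a 14.5 mm threaded hole, 45 g; origin at the centre of its underside, z along the hole. Lies flat on the slab at the start. From 3 to 5 of the five nuts are present
- nut4: square steel weld nut, 25 x 25 x 13 mm, with a 14.5 mm threaded hole, 45 g; origin at the centre of its underside, z along the hole. Lies flat on the slab at the start. From 3 to 5 of the five nuts are present
- nut5: square steel weld nut, 25 x 25 x 13 mm, with a 14.5 mm threaded hole, 45 g; origin at the centre of its underside, z along the hole. Lies flat on the slab at the start. From 3 to 5 of the five nuts are present
- screwdriver: screwdriver with a black handle lying on the bench, a bystander
- mallet: mallet with a black rubber head 64 mm thick and a wooden handle, lying on the bench, a bystander
- discs: black cutting disc, 125 mm diameter, 6 mm high, flat on the bench, a bystander
There are look-alikes about, which are no part of the job. Leave any red or turquoise look-alike of the nut1 alone.

How it is judged:
On the way, in this order (a step that is already met when the one before it is completed fails the run):
1. all the nuts lie in the basket (x of nut1 in the frame of basket between -0.057 and 0.057 m and y of nut1 in the frame of basket between -0.087 and 0.087 m and z of nut1 in the frame of basket between -0.004 and 0.027 m and x of nut2 in the frame of basket between -0.057 and 0.057 m and y of nut2 in the frame of basket between -0.087 and 0.087 m and z of nut2 in the frame of basket between -0.004 and 0.027 m and x of nut3 in the frame of basket between -0.057 and 0.057 m and y of nut3 in the frame of basket between -0.087 and 0.087 m and z of nut3 in the frame of basket between -0.004 and 0.027 m and x of nut4 in the frame of basket between -0.057 and 0.057 m and y of nut4 in the frame of basket between -0.087 and 0.087 m and z of nut4 in the frame of basket between -0.004 and 0.027 m and x of nut5 in the frame of basket between -0.057 and 0.057 m and y of nut5 in the frame of basket between -0.087 and 0.087 m and z of nut5 in the frame of basket between -0.004 and 0.027 m), for 0.3 s.
2. the basket with all the nuts is seated flat and square in the demagnetiser's frame, the field still off (all of step 1 and x of basket in the frame of seat between -0.004 and 0.004 m and y of basket in the frame of seat between -0.004 and 0.004 m and z of basket in the frame of seat below 0.003 m and angle between the y axis of basket and the y axis of seat, either way round below 0.06 rad and angle between basket's own z axis and vertical below 0.04 rad and value of joint key_full below 0.0015 m), for 0.3 s.
3. the full-strength key is latched down and the off key is up, with the loaded basket seated (all of step 1 and x of basket in the frame of seat between -0.004 and 0.004 m and y of basket in the frame of seat between -0.004 and 0.004 m and z of basket in the frame of seat below 0.003 m and angle between the y axis of basket and the y axis of seat, either way round below 0.06 rad and angle between basket's own z axis and vertical below 0.04 rad and value of joint key_full above 0.0055 m and value of joint each of key_off, key_half below 0.0015 m), for 0.3 s.
4. the basket stands in the middle of the slab with all the nuts, the full-strength key still down (all of step 1 and horizontal distance between basket and slab below 0.032 m and angle between basket's own z axis and vertical below 0.05 rad and z of basket in the frame of slab between 0.046 and 0.055 m and value of joint key_full above 0.0055 m and value of joint key_off below 0.0015 m), for 0.3 s.
At the end, for the whole second after the job is handed in: The basket stands level on the slab, its centre within 32 mm of the slab's centre (so wholly on it), every nut lies inside the basket below its rim, the off key is latched down (over 5.5 mm) and the other two keys are up (under 1.5 mm); everything is at rest (all of step 1 and horizontal distance between basket and slab below 0.032 m and angle between basket's own z axis and vertical below 0.05 rad and z of basket in the frame of slab between 0.046 and 0.055 m and linear speed of each of nut1, nut2, nut3, nut4, nut5, basket below 0.03 m/s and value of joint key_off above 0.0055 m and value of joint each of key_full, key_half below 0.0015 m); the robot touches nothing.
It fails at once if the basket is tipped by more than 20 degrees (angle between basket's own z axis and vertical above 0.35 rad).
It fails at once if the basket is dropped (faster than 1.2 m/s out of the fingers) (linear speed of basket above 1.2 m/s and contact force between the fingers and basket below 0.01 N).
It fails at once if the screwdriver, mallet or cutting disc is shoved more than 30 mm (distance of any of screwdriver, mallet, discs from where it was at the start of the episode above 0.03 m).
Of nut1, nut2, nut3, nut4, nut5 only 3 to 5 are there at a start; the rules pass over those that are not, and their reading is None.
At some moment in a run one of nut1, nut2, nut3, nut4, nut5, basket may be knocked a few centimetres aside while the robot is not near it.
It also fails if it takes over 210 s, if anything falls off the work surface, if the arm or the gripper's body presses on something with over 40 N, if the wrist force passes 120 N, or if a joint passes its speed limit or range.

### The arm

A 7-joint arm with a two-finger parallel gripper is mounted at the origin on the work surface. World frame = base frame: x ahead of the robot, y to its left, z up, the work surface at z = 0. Lengths are in m, angles in rad, forces in N, time in s.
With the tool pointing down it reaches from about 0.425 to 0.95 m from the base axis. Payload 4.7 kg.
Tool frame: the origin (TCP) lies between the finger pads; the fingertips stand 25 mm ahead of it and the grasp point (between the pads) lies 6 mm ahead of it; z points along the fingers, y is the line along which they close (so a half turn about z gives the same grasp; the last joint's range is limited). The gripper opens to 85 mm and grips with 20 to 120 N. Pads are 22 mm wide; open, the fingers measure 114 mm over their backs; the gripper's body (76 mm by 85 mm) begins 54 mm behind the grasp point. The pads swing forward as they close: fully open they stand 13 mm farther back than shut.
Start: joints at [1.244, 0.469, -0.049, 1.532, 0.024, 1.141, -0.082], TCP at [0.198, -0.645, 0.256] pointing down, gripper open.
Joint ranges: [-2.59, 2.59], [-0.33, 1.99], [-1.39, 1.29], [0.1, 2.45], [-1.04, 4.18], [0.21, 1.99], [-2.66, 2.66]. Speed limits (rad/s): [2.57, 2.57, 3.14, 3.14, 3.14, 3.14, 3.14].

### API

Orientations are given as a 3x3 rotation matrix whose columns are the frame's x, y, z axes.
In Python, from rig import * gives the robot as it stands. Calls block until the motion is done:
- movep(position, orientation): joint-space move of the TCP to a pose.
- move_l(position, attitude=None, feed=0.15, until_force=None): straight line of the TCP; attitude=None keeps the orientation; feed is the mean speed in m/s. With until_force (N) it stops when the force on the tool has changed by that much, and returns True; else False.
- move_joints(angles): joint-space move.
- command_gripper(opening, newtons=None): finger opening in m; newtons is the grip in N (None keeps the last); returns when the fingers have stopped.
- sleep(seconds).
- inverse_kinematics(position, orientation): joint angles nearest the present ones, or None.
- sense(): the state.
- camera(name): name is "side" or "top" or "wrist"; returns (picture, depth): 384x512x3 uint8, red, green, blue; 384x512 float32, m along the optical axis (not along the pixel's ray), 0 where there is no reading.
- camera_params(name): a dict with "K" (3x3 intrinsics, pixels), "position" and "rotation" of the camera in the world; the wrist camera has in their place "tool_from_camera" (4x4, takes a point from camera to tool coordinates, whose origin is the TCP and whose axes are the flange's). Camera axes: x right, y down, z forward; pixel columns grow to the right and rows downward; lengths in m; the calibration is good to about 2 mm. A picture is of the moment at which its call begins: read the wrist's pose just before it. camera_params takes no time and is no camera call.
A pose or a line that the arm cannot do raises Unreachable and nothing moves.
- finish_job(): hands the job in; it is judged then, once.
The state is a dict: "time_s": time; "joint_pos": joint angles; "qd": joint speeds; "joint_efforts": joint torques, N m; "position": TCP position; "tcp_rot": TCP orientation; "wrist_force": force on the tool from outside, world axes, zero at the start; "ft_torque": the same for the moment, N m; "finger_gap": finger opening in m; "gripper_force": force on a finger pad.
Only numpy, scipy, OpenCV 4.12 (cv2) and the standard library are available. Lean on these libraries where they do the work, as an engineer would, in place of code of your own. Each camera call takes 0.05 s, during which the arm holds its last target. There are 200 camera calls.

## Working session

There is one attempt and no reset: what is moved stays moved. The work goes in short steps, each a Python script; the robot and the scene stay as the last script left them, time stands still between calls to the robot, and variables do not carry over. Pictures are saved under pics/ and viewed, at most 14 in all, crops included, and the job is handed in when it is done.

```bash
ls; mkdir -p pics
python3 - <<'E'
from rig import *
import cv2,numpy as np
for n in("top","side"):
    p,d=camera(n); cv2.imwrite(f"pics/{n}0.png",p[:,:,::-1]); np.save(f"pics/{n}0.npy",d)
    print(n,camera_params(n), (d==0).mean())
print(camera_params("wrist")); s=sense(); print(s["time_s"],s["tcp_rot"],s["finger_gap"])
E
```

```text
pics
top {'K': array([[350.10618691,   0.        , 257.63348442],
       [  0.        , 350.10618691, 192.65124571],
       [  0.        ,   0.        ,   1.        ]]), 'position': array([ 0.30327388, -0.0062671 ,  1.09611528]), 'rotation': array([[-0.08468818, -0.97042745,  0.22604972],
       [-0.99639616,  0.08139637, -0.0238607 ],
       [ 0.00475545, -0.22725579, -0.97382349]])} 0.00396728515625
side {'K': array([[379.46396212,   0.        , 262.31272164],
       [  0.        , 379.46396212, 192.07603159],
       [  0.        ,   0.        ,   1.        ]]), 'position': array([0.08915292, 0.70909012, 0.70994099]), 'rotation': array([[-0.86116685, -0.30302855,  0.4081242 ],
       [-0.50828427,  0.52316658, -0.6840642 ],
       [-0.00622596, -0.79653652, -0.60455836]])} 0.003916422526041667
{'K': array([[273.69359967,   0.        , 254.92080429],
       [  0.        , 273.69359967, 195.51070718],
       [  0.        ,   0.        ,   1.        ]]), 'tool_from_camera': array([[ 7.01857260e-05, -9.54233835e-01, -2.99061504e-01,
         7.51613921e-02],
       [ 9.99999787e-01,  2.61084870e-04, -5.98372920e-04,
        -5.53144341e-04],
       [ 6.49068120e-04, -2.99061399e-01,  9.54233650e-01,
        -1.18172973e-01],
       [ 0.00000000e+00,  0.00000000e+00,  0.00000000e+00,
         1.00000000e+00]])}
0.1 [[ 9.55982700e-01  2.93422434e-01 -5.94509841e-04]
 [ 2.93423025e-01 -9.55981269e-01  1.65600422e-03]
 [-8.24314816e-05 -1.75755426e-03 -9.99998452e-01]] 0.08522414697995474
```

View pics/top0.png

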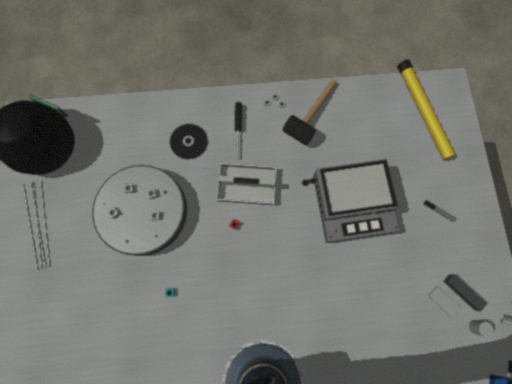

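View pics/side0.png

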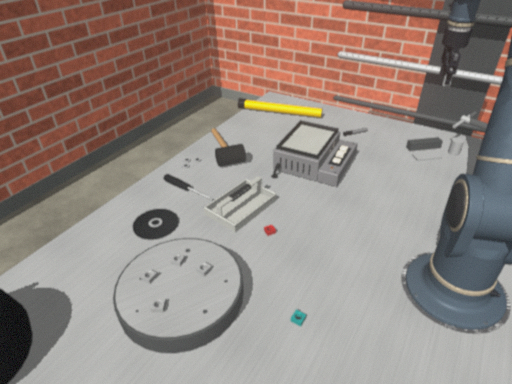

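The top view shows the slab at (140,210) with four steel nuts at (131,188), (155,193), (115,212) and (157,215). The basket is at (250,184) with its grip at (247,181), the demagnetiser plate at (359,187) and the keys at (350,229), (363,227) and (376,225). Things that could be mistaken for nuts are the red one (235,224), the turquoise one (171,292) and three small loose rings at (275,100). The side view agrees: four nuts on the slab.

I choose the four grey nuts on the slab and will check them with the wrist camera.

```bash
cat > h.py <<'E'
from rig import *
import cv2, numpy as np
def Rdown(a):
    "tool down, tool y (closing line) at world angle a"
    y=np.array([np.cos(a),np.sin(a),0]); z=np.array([0,0,-1.]); return np.column_stack([np.cross(y,z),y,z])
def shot(name,save=None):
    s=sense(); p,d=camera(name); c=camera_params(name); 
    if name=="wrist":
        T=np.eye(4);T[:3,:3]=s["tcp_rot"];T[:3,3]=s["position"];T=T@c["tool_from_camera"];R,o=T[:3,:3],T[:3,3]
    else: R,o=c["rotation"],c["position"]
    if save: cv2.imwrite(f"pics/{save}.png",p[:,:,::-1])
    return p,d,c["K"],R,o
def ray(uv,K,R,o,z):
    uv=np.atleast_2d(uv).astype(float); v=np.c_[(uv-K[:2,2])/[K[0,0],K[1,1]],np.ones(len(uv))]@R.T
    return o+v*((z-o[2])/v[:,2])[:,None]
def cloud(d,K,R,o):
    v,u=np.indices(d.shape); P=np.stack([(u-K[0,2])/K[0,0]*d,(v-K[1,2])/K[1,1]*d,d],-1)@R.T+o; P[d==0]=np.nan; return P
def st(m=""):
    s=sense(); print(m,"t%.1f"%s["time_s"],np.round(s["position"],4),"gap%.4f"%s["finger_gap"],"gf%.1f"%s["gripper_force"],np.round(s["wrist_force"],1)); return s
E
cat > a.py <<'E'
from h import *
for n in("top","side"):
    d=np.load(f"pics/{n}0.npy"); c=camera_params(n); P=cloud(d,c["K"],c["rotation"],c["position"])
    X,Y,Z=P[...,0],P[...,1],P[...,2]
    if n=="top":
        for nm,uv,z in [("slab",(140,210),.05),("grip",(250,183),.05),("seat",(359,187),.082),("keys",(363,227),.06),("disc",(188,141),0),("mallet",(298,128),.03),("sd",(239,125),.01),("red",(235,224),.01)]:
            print(nm,ray(uv,c["K"],c["rotation"],c["position"],z)[0].round(3),"depthz",Z[uv[1],uv[0]].round(3))
    m=(Z>.043)&(Z<.054)&(X>.2)&(X<.75)&(Y>.15)&(Y<.6)
    q=P[m][:,:2].astype(np.float32); h=cv2.minEnclosingCircle(q); print(n,"slab",h,m.sum())
    m=(Z>.088)&(Z<.1)&(X>.2)&(X<.75)&(Y<-.1)&(Y>-.6)
    print(n,"frame",cv2.minAreaRect(P[m][:,:2].astype(np.float32)),m.sum())
    m=(Z>.056)&(Z<.070)&(X>.2)&(X<.7)&(Y<.15)&(Y>-.12)
    print(n,"grip",cv2.minAreaRect(P[m][:,:2].astype(np.float32)),m.sum())
E
python3 a.py
```

```text
slab [0.522 0.328 0.05 ] depthz 0.054
grip [ 0.579 -0.011  0.05 ] depthz 0.055
seat [ 0.531 -0.335  0.082] depthz 0.086
keys [ 0.413 -0.335  0.06 ] depthz 0.065
disc [0.753 0.183 0.   ] depthz 0.006
mallet [ 0.756 -0.182  0.03 ] depthz 0.065
sd [0.791 0.009 0.01 ] depthz 0.026
red [0.461 0.046 0.01 ] depthz -0.001
top slab ((0.5822287201881409, 0.4006008207798004), 0.22452014684677124) 6023
top frame ((0.5299990773200989, -0.3277028501033783), (0.14253990352153778, 0.2036529928445816), 3.633969783782959) 665
top grip ((0.5864248871803284, 0.0006394907832145691), (0.17305484414100647, 0.01778792403638363), 80.66155242919922) 314
side slab ((0.5841555595397949, 0.39869409799575806), 0.22377215325832367) 9931
side frame ((0.5278951525688171, -0.3258267343044281), (0.14314612746238708, 0.20624619722366333), 3.779477596282959) 341
side grip ((0.5858657360076904, 0.0027041956782341003), (0.17463995516300201, 0.020887212827801704), 81.95701599121094) 270
```

```bash
cat > b.py <<'E'
from h import *
for nm,xy,z in [("demag",(.50,-.33),.28),("basket",(.585,0.001),.26),("slab",(.522,.33),.25)]:
    best=None
    for a in (np.pi/2,-np.pi/2):
        q=inverse_kinematics([*xy,z],Rdown(a)); 
        if q is not None:
            c=np.abs(np.array(q)-sense()["joint_pos"]).max()
            if best is None or c<best[0]: best=(c,a)
    print(nm,best)
    movep([*xy,z],Rdown(best[1])); s=st()
    p,d,K,R,o=shot("wrist","w_"+nm); np.savez("pics/w_"+nm,p=p,d=d,K=K,R=R,o=o); print(s["joint_pos"])
E
python3 b.py
```

```text
demag (np.float64(1.0240987921603826), -1.5707963267948966)
 t1.7 [ 0.4992 -0.3314  0.2799] gap0.0856 gf0.0 [ 0.3 -0.1  0.5]
[ 0.6291001   0.33134854 -0.14709002  1.68638464  0.05368629  1.12792594
 -1.10611686]
basket (np.float64(0.6392248634850275), -1.5707963267948966)
 t3.0 [ 0.5851 -0.0012  0.26  ] gap0.0856 gf0.0 [ 0.1 -0.1  0.4]
[ 0.16070797  0.33690762 -0.29587064  1.73651664  0.11056325  1.08443175
 -1.74501158]
slab (np.float64(0.6180346099961846), -1.5707963267948966)
 t4.4 [0.5233 0.3279 0.2499] gap0.0853 gf0.0 [-0.1  0.1 -0.3]
[-0.32055836  0.41366592 -0.41549982  1.66652193  0.18459669  1.10054909
 -2.36286894]
```

```bash
python3 -c "
import cv2,numpy as np
a=[cv2.imread(f'pics/w_{n}.png') for n in('slab','basket')]
cv2.imwrite('pics/sb.png',cv2.resize(np.hstack(a),(800,300),interpolation=cv2.INTER_AREA)) "
```

```text
(no output)
```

View pics/w_slab.png

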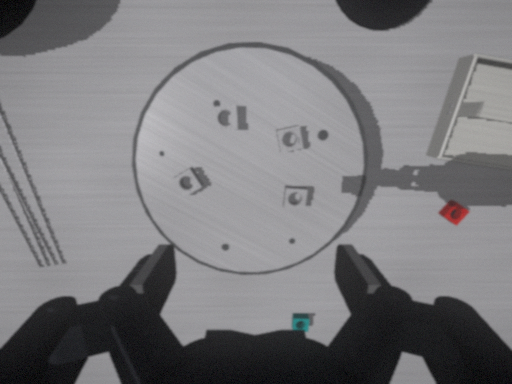

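View pics/w_demag.png

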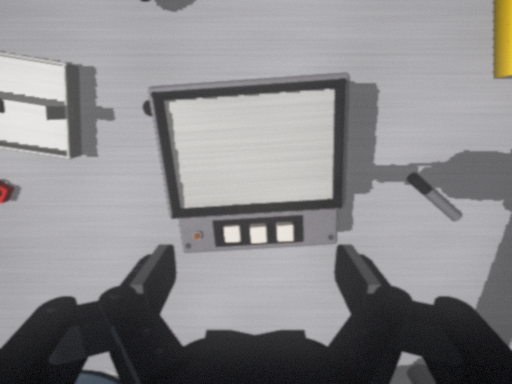

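View pics/w_basket.png

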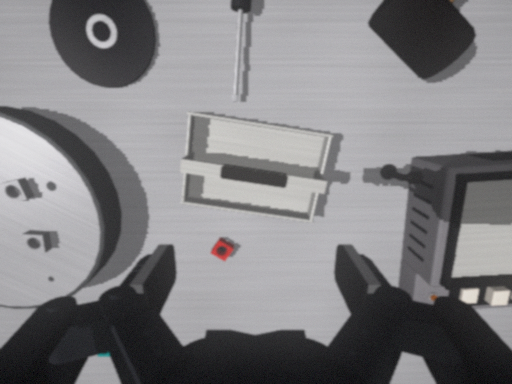

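The slab close-up shows four square steel nuts at (228,118), (291,138), (189,181) and (296,197). The red look-alike is at (454,212) and the turquoise one at (300,322), both off the slab; the small dark dots are holes in the slab. The demag close-up shows the plate at (253,148) and white keys at (232,234), (259,233) and (286,232), with off on the left and full on the right. The basket is at (256,165), with its grip at (253,176).

Next I measure poses from the depth.

```bash
cat > c.py <<'E'
from h import *
def rects(P,m,amin=20):
    n,l,s,_=cv2.connectedComponentsWithStats(m.astype(np.uint8)); out=[]
    for i in range(1,n):
        if s[i,4]>=amin: 
            q=P[l==i]; out.append((s[i,4],cv2.minAreaRect((q[:,:2]*1000).astype(np.float32)),q.mean(0).round(4)*1000,np.median(q[:,2])))
    return out
def show(t,rs):
    for r in rs: print(t,r[0],[np.round(v,1) for v in r[1]],"mean",r[2])
def load(n): 
    f=np.load(f"pics/w_{n}.npz"); return f["p"],cloud(f["d"],f["K"],f["R"],f["o"]),f
if __name__=="__main__":
    p,P,f=load("slab"); X,Y,Z=np.moveaxis(P,-1,0)
    disc=(Z>.04)&(Z<.07)&(np.hypot(X-.522,Y-.328)<.17)
    print("slab z",np.nanmedian(Z[disc])); q=(P[disc][:,:2]*1000).astype(np.float32); print("slab",cv2.minEnclosingCircle(q),q.mean(0))
    show("nut",rects(P,(Z>.0565)&(Z<.075)&(np.hypot(X-.522,Y-.328)<.15)))
    p,P,f=load("basket"); X,Y,Z=np.moveaxis(P,-1,0); near=(np.hypot(X-.585,Y)<.125)
    show("rim",rects(P,near&(Z>.016)&(Z<.035)))
    show("bask",rects(P,near&(Z>.016)&(Z<.08),200))
    show("grip",rects(P,near&(Z>.056)&(Z<.075)))
    show("gripblack",rects(P,near&(Z>.05)&(Z<.075)&(p.max(2)<60)))
    p,P,f=load("demag"); X,Y,Z=np.moveaxis(P,-1,0)
    show("frame",rects(P,(Z>.088)&(Z<.103)&(X>.35),200))
    show("plate",rects(P,(Z>.077)&(Z<.0875)&(X>.44)&(p.min(2)>120),200))
    w=(p.min(2)>150)&(X<.445)&(X>.36)&(Z>.045)&(Z<.08); show("keys",rects(P,w))
E
python3 c.py
```

```text
slab z 0.05125199926013668
slab ((527.1007690429688, 335.1193542480469), 139.74908447265625) [540.5819  334.84134]
nut 413 [array([590.3, 360. ]), array([25. , 25.2]), np.float64(2.4)] mean [590.4 359.9  63.3]
nut 402 [array([567.7, 290.3]), array([25.3, 25.2]), np.float64(12.7)] mean [567.9 290.3  63.2]
nut 388 [array([518.7, 407.3]), array([25. , 25.6]), np.float64(29.2)] mean [519.1 406.8  63. ]
nut 377 [array([499. , 281.6]), array([25.5, 25.8]), np.float64(85.6)] mean [499.6 281.8  62.9]
rim 70 [array([693. ,  22.7]), array([ 4.9, 30.6]), np.float64(83.9)] mean [693.1  22.7  16.7]
rim 967 [array([615.1,  -3.9]), array([182.6,  60.3]), np.float64(80.8)] mean [629.7  -6.2  27.2]
rim 951 [array([546.3,   7.3]), array([182.9,  43.9]), np.float64(81.0)] mean [533.7   9.9  25.5]
bask 4055 [array([584.8,   1. ]), array([182.9, 121.6]), np.float64(80.8)] mean [584.2   1.8  45.4]
grip 2061 [array([585. ,   1.1]), array([174.1,  16.6]), np.float64(81.0)] mean [585.8   2.   62.9]
frame 5259 [array([ 527.8, -327.8]), array([142.2, 202.6]), np.float64(3.7)] mean [ 534.1 -328.1   93.4]
plate 1407 [array([ 575.8, -289.5]), array([125.5, 263.5]), np.float64(38.5)] mean [ 583.5 -297.7   80.9]
plate 17313 [array([ 527.8, -329.1]), array([125.5, 183.1]), np.float64(3.6)] mean [ 531.5 -330.4   82.6]
keys 256 [array([ 417. , -370.6]), array([23.9, 20.2]), np.float64(1.6)] mean [ 417.6 -370.5   64.7]
keys 236 [array([ 412.8, -299.1]), array([22.8, 20.7]), np.float64(0.1)] mean [ 412.8 -299.2   57.6]
keys 257 [array([ 414.9, -335.2]), array([23.2, 21.5]), np.float64(1.0)] mean [ 415.1 -335.1   64.6]
```

```bash
cat >> h.py <<'E'
def best(pos,angs):
    "closing angle of the candidates (mod pi) with the last joint nearest mid-range"
    c=[]
    for a in angs:
        for k in (0,np.pi):
            q=inverse_kinematics(pos,Rdown(a+k))
            if q is not None: c.append((abs(q[6]),a+k))
    return min(c)[1]
def pick_nut(xy,deg,zs=.05,lift=.16):
    a=best([*xy,zs+.027],np.radians([deg,deg+90])); R=Rdown(a)
    command_gripper(.05); movep([*xy,lift],R); move_l([*xy,zs+.027],feed=.12)
    command_gripper(.0,40); s=st("gripped"); move_l([*xy,lift],feed=.2)
    g=sense()["finger_gap"]; 
    if not .020<g<.030: raise SystemExit(f"bad grip {g}")
def loc(c,deg,l):
    t=np.radians(deg); return np.array(c)+[l[0]*np.cos(t)-l[1]*np.sin(t),l[0]*np.sin(t)+l[1]*np.cos(t)]
def place_nut(c,xdeg,l,zf=.003,lift=.16):
    xy=loc(c,xdeg,l); a=best([*xy,zf+.03],[np.radians(xdeg+90)])
    movep([*xy,lift],Rdown(a)); sleep(.15); move_l([*xy,zf+.03],feed=.12)
    st("placing"); command_gripper(.042); move_l([*xy,lift],feed=.2); st("placed")
E
cat > d.py <<'E'
from h import *
B=(.585,.001)
N=[((.5903,.360),2.4),((.5677,.2903),12.7),((.5187,.4073),29.2),((.499,.2816),85.6)]
L=[(.032,.04),(.032,-.04),(-.032,.04),(-.032,-.04)]
import sys
for i in map(int,sys.argv[1:]):
    pick_nut(*N[i]); place_nut(B,-9.1,L[i])
shot("wrist","after"+sys.argv[-1])
E
python3 d.py 0
```

```text
gripped t8.4 [0.5907 0.3605 0.0783] gap0.0238 gf40.9 [-0.8 -0.3  4.4]
placing t11.5 [0.6235 0.0357 0.0339] gap0.0236 gf40.4 [0.5 0.5 0.1]
placed t12.6 [0.6223 0.0348 0.1588] gap0.0421 gf0.0 [ 0.5 -0.6 -1.1]
```

View pics/after0.png

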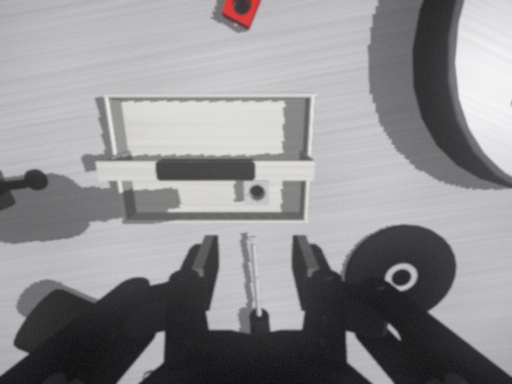

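The first nut lies flat in the basket at (257,192), on the +x, +y side as planned. The basket hasn't shifted. I'll do the rest now.

```bash
cat > e.py <<'E'
from h import *
from c import rects,show
a=best([.57,.2,.25],[np.pi/2]); movep([.57,.17,.30],Rdown(a)); sleep(.3)
p,d,K,R,o=shot("wrist","chk"); P=cloud(d,K,R,o); X,Y,Z=np.moveaxis(P,-1,0)
show("onslab",rects(P,(Z>.0565)&(Z<.075)&(np.hypot(X-.527,Y-.335)<.14)))
near=(np.hypot(X-.585,Y)<.14)
show("bask",rects(P,near&(Z>.016)&(Z<.08),200)); show("grip",rects(P,near&(Z>.056)&(Z<.075),200))
p,d,K,R,o=shot("top","chktop"); P=cloud(d,K,R,o); X,Y,Z=np.moveaxis(P,-1,0)
show("top grip",rects(P,(np.hypot(X-.585,Y)<.14)&(Z>.056)&(Z<.08),50)); st()
E
python3 d.py 1 2 3 && python3 e.py
```

```text
gripped t15.1 [0.5681 0.2908 0.0781] gap0.0236 gf40.9 [-0.3 -0.4  4.7]
placing t18.3 [ 0.6109 -0.0434  0.0339] gap0.0236 gf40.3 [ 1.1 -0.6 -0.7]
placed t19.4 [ 0.6095 -0.0441  0.1588] gap0.0419 gf0.0 [-0.8  0.5 -0.5]
gripped t22.6 [0.519  0.4079 0.0782] gap0.0237 gf40.9 [-0.3  0.   4.5]
placing t25.8 [0.5603 0.0458 0.0338] gap0.0241 gf40.4 [-0.2 -0.6 -0.4]
placed t26.9 [0.5591 0.0449 0.1588] gap0.0419 gf0.0 [-0.3 -0.3 -0.6]
gripped t29.3 [0.4995 0.2821 0.078 ] gap0.0239 gf40.5 [ 0.4 -0.5  5.3]
placing t32.5 [ 0.5476 -0.0332  0.0337] gap0.0237 gf40.0 [ 0.5  0.1 -0.8]
placed t33.6 [ 0.5463 -0.034   0.1589] gap0.0420 gf0.0 [-0.3  0.4 -0.9]
bask 3725 [array([5.848e+02, 2.000e-01]), array([183. , 121.8]), np.float64(80.9)] mean [585.2  -4.1  42.3]
grip 1646 [array([ 5.846e+02, -1.000e-01]), array([174.3,  16.9]), np.float64(81.0)] mean [ 5.837e+02 -3.000e-01  6.250e+01]
 t35.0 [0.5701 0.1693 0.2997] gap0.0418 gf0.0 [0.1 0.  0.2]
```

View pics/chk.png

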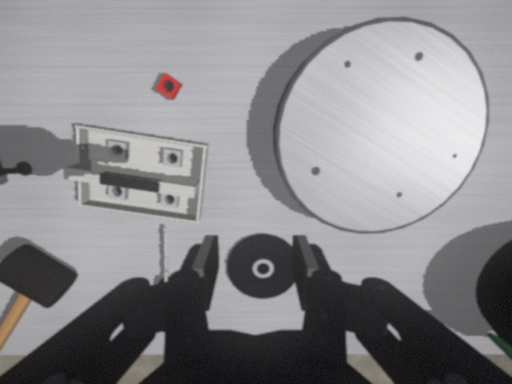

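All four nuts lie flat in the basket at (118,150), (173,158), (119,191) and (170,199), and the slab is empty. Basket at (0.585, 0.000), y axis at 81°. Carry it to the demagnetiser.

```bash
cat > f.py <<'E'
from h import *
B=[.5847,.0004]; S=[.5278,-.3283]
a0=best([*B,.062],[np.radians(-9.1)]); a1=a0+np.radians(12.75); print(a0,a1,inverse_kinematics([*S,.145],Rdown(a1)))
command_gripper(.055); movep([*B,.16],Rdown(a0)); sleep(.2); move_l([*B,.062],feed=.1); sleep(.2); st("at grip")
command_gripper(0,90); st("gripped"); move_l([*B,.075],feed=.05); s=st("lifted")
move_l([*B,.215],feed=.15); move_l([*S,.215],Rdown(a1),feed=.15); sleep(.4); s=st("over seat"); print(np.round(s["tcp_rot"],4))
p,d,K,R,o=shot("wrist","over"); np.savez("pics/w_over",p=p,d=d,K=K,R=R,o=o)
E
python3 f.py
```

```text
-0.158824961931484 0.06370451769779303 [ 1.11740663  0.6795762  -0.92096536  1.73681993  0.61770717  1.04306853
  0.04049764]
at grip t38.0 [5.851e-01 4.000e-04 6.260e-02] gap0.0553 gf0.0 [-0.4 -0.5  0.4]
gripped t38.5 [5.852e-01 4.000e-04 6.250e-02] gap0.0147 gf88.4 [ 0.3 -0.9  4.1]
lifted t38.9 [5.844e-01 3.000e-04 7.490e-02] gap0.0145 gf87.8 [ 0.9 -0.1 -4.9]
over seat t42.7 [ 0.5278 -0.3283  0.215 ] gap0.0141 gf87.8 [-0.5  0.1 -5.2]
[[-0.0637  0.998   0.    ]
 [ 0.998   0.0637 -0.    ]
 [-0.      0.     -1.    ]]
```

View pics/over.png

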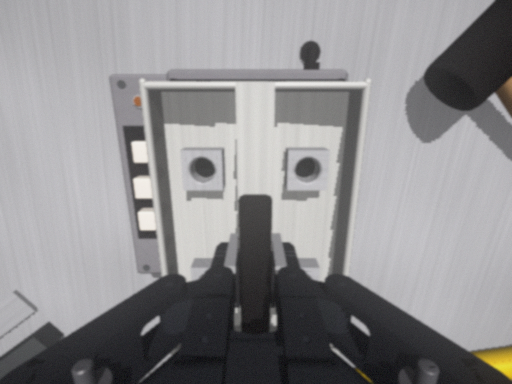

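The basket hangs level over the seat. The far rim runs from (143,84) to (368,84), and two nuts are visible. Next I check the held pose from the rim before lowering.

```bash
cat > g.py <<'E'
from h import *
from c import load
p,P,f=load("over"); C=np.array([.5278,-.3283]); t=np.radians(3.65)
Lx=(P[...,:2]-C)@[np.cos(t),np.sin(t)]; Ly=(P[...,:2]-C)@[-np.sin(t),np.cos(t)]; Z=P[...,2]
m=(Z>.168)&(Z<.19)&(abs(Lx)<.075)&(abs(Ly)<.11)
q=np.c_[Lx[m],Ly[m]]*1000; print("x",np.percentile(q[:,0],[.5,99.5]),"y",np.percentile(q[:,1],[.5,99.5]), "z",np.median(Z[m]))
far=m&(Ly>.084)&(abs(Lx)>.012); print("end wall slope",np.polyfit(Lx[far],Ly[far],1), "zslope",np.polyfit(Lx[far],Z[far],1))
for s in(-1,1):
    w=m&(Lx*s>.055)&(Ly<.08); print(s,w.sum(),np.polyfit(Ly[w],Lx[w],1),np.polyfit(Ly[w],Z[w],1))
n=(Z>.16)&(Z<.17)
E
python3 g.py
```

```text
x [-61.80326427  58.65450774] y [-86.3071042   91.05896944] z 0.17919195846130193
end wall slope [0.00013658 0.08867466] zslope [-0.00059745  0.18043785]
-1 2279 [-0.00173538 -0.05908858] [-0.00127315  0.17760942]
1 1947 [-8.97246722e-05  5.61424995e-02] [0.00073404 0.17722843]
```

```bash
cat > i.py <<'E'
from h import *
S=[.5286,-.3283]
move_l([*S,.165],feed=.1); sleep(.3); st("above")
print(move_l([*S,.1425],feed=.03,until_force=7)); sleep(.3); s=st("down")
p,d,K,R,o=shot("wrist"); P=cloud(d,K,R,o); C=np.array([.5278,-.3283]); t=np.radians(3.65)
Lx=(P[...,:2]-C)@[np.cos(t),np.sin(t)]; Ly=(P[...,:2]-C)@[-np.sin(t),np.cos(t)]; Z=P[...,2]
m=(abs(Lx)<.045)&(abs(Ly)<.085)&(Ly>.06)&(abs(Lx)>.015); print("floor z",np.nanmedian(Z[m]))
E
python3 i.py
```

```text
above t43.7 [ 0.5288 -0.3284  0.1656] gap0.0143 gf87.8 [-0.5  0.9 -4.6]
True
down t44.7 [ 0.5282 -0.3283  0.1445] gap0.0145 gf89.3 [-1.   0.4  5.4]
floor z 0.08557026618223404
```

```bash
cat >> h.py <<'E'
def press(xy,z=.0795):
    a=best([*xy,.09],[np.radians(93.65)]); movep([*xy,.16],Rdown(a)); command_gripper(0,30); sleep(.2)
    move_l([*xy,.098],feed=.1); sleep(.2); st("above key")
    print("stop",move_l([*xy,z],feed=.03,until_force=14)); st("pressed"); sleep(.2); move_l([*xy,.16],feed=.1)
E
cat > j.py <<'E'
from h import *
from c import rects,show
s=sense(); q=list(s["position"]); command_gripper(.05); sleep(.2); st("rel"); move_l([q[0],q[1],.27],feed=.12)
movep([.50,-.33,.30],Rdown(-np.pi/2)); sleep(.3)
p,d,K,R,o=shot("wrist","seated"); P=cloud(d,K,R,o); X,Y,Z=np.moveaxis(P,-1,0); near=np.hypot(X-.528,Y+.328)<.125
show("rim+",rects(P,near&(Z>.100)&(Z<.16),200)); show("strap",rects(P,near&(Z>.136)&(Z<.16),200)); show("nuts",rects(P,near&(Z>.092)&(Z<.102)&(abs(Y+.328)<.075)&(abs(X-.528)<.05),60))
show("frame",rects(P,near&(Z>.088)&(Z<.16),200))
show("keys",rects(P,(p.min(2)>150)&(X<.445)&(X>.36)&(Z>.045)&(Z<.08)))
E
python3 j.py
```

```text
rel t45.4 [ 0.5266 -0.328   0.1427] gap0.0502 gf0.0 [-0.8 -0.4  0.4]
rim+ 5372 [array([ 526.6, -327.3]), array([121.6, 183.1]), np.float64(3.5)] mean [ 527.4 -327.8  128.2]
strap 2854 [array([ 526.5, -327.5]), array([ 16.5, 173.8]), np.float64(3.7)] mean [ 527.2 -328.1  144.9]
nuts 359 [array([ 560.7, -364.1]), array([25. , 24.4]), np.float64(3.6)] mean [ 561.  -364.    98.4]
nuts 371 [array([ 556. , -284.5]), array([25.1, 25.1]), np.float64(3.5)] mean [ 556.1 -284.7   98.2]
nuts 334 [array([ 497.3, -368.1]), array([25.4, 24.2]), np.float64(2.6)] mean [ 497.8 -368.    98.2]
nuts 340 [array([ 491.4, -288.7]), array([25.8, 24.9]), np.float64(3.6)] mean [ 492.1 -288.7   98. ]
frame 9801 [array([ 528. , -327.9]), array([142.1, 202.1]), np.float64(3.7)] mean [ 531.  -328.5  113.1]
frame 375 [array([ 560.7, -364. ]), array([25. , 24.4]), np.float64(3.3)] mean [ 561.1 -363.9   98. ]
frame 387 [array([ 556., -285.]), array([25. , 26.1]), np.float64(3.7)] mean [ 556.2 -284.9   97.9]
keys 59 [array([ 408.8, -229.4]), array([46.6,  9. ]), np.float64(3.0)] mean [ 411.  -227.6   50. ]
keys 255 [array([ 414.2, -372.2]), array([29.4, 23. ]), np.float64(1.9)] mean [ 417.1 -371.2   63.9]
keys 235 [array([ 411. , -299.1]), array([25.9, 21.7]), np.float64(2.7)] mean [ 412.6 -299.2   57.6]
keys 247 [array([ 411.2, -335.2]), array([30.2, 21.5]), np.float64(3.8)] mean [ 415.  -335.    64.3]
```

View pics/seated.png

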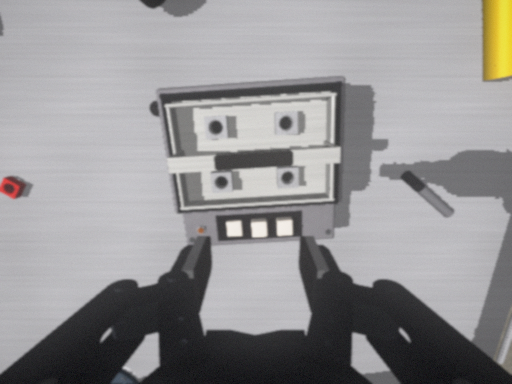

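The basket is seated square inside the frame, about 1.4 mm off centre and 0.1° off in angle. Four nuts are in it at (216,127), (286,122), (222,181) and (288,176). Next I press the full key, the right-hand one at (285,227).

```bash
cat > k.py <<'E'
from h import *
from c import rects,show
press([.417,-.3706])
movep([.50,-.33,.30],Rdown(-np.pi/2)); sleep(.3)
p,d,K,R,o=shot("wrist","key1"); P=cloud(d,K,R,o); X,Y,Z=np.moveaxis(P,-1,0); near=np.hypot(X-.528,Y+.328)<.125
show("rim+",rects(P,near&(Z>.100)&(Z<.16),200)); show("strap",rects(P,near&(Z>.136)&(Z<.16),200)); show("nuts",rects(P,near&(Z>.092)&(Z<.102)&(abs(Y+.328)<.075)&(abs(X-.528)<.05),60))
show("keys",rects(P,(p.min(2)>150)&(X<.445)&(X>.36)&(Z>.052)&(Z<.08)&(Y<-.25)))
st()
E
python3 k.py
```

```text
above key t50.6 [ 0.4174 -0.3709  0.0987] gap0.0002 gf0.0 [ 0.6 -0.3 -0.2]
stop True
pressed t51.2 [ 0.4171 -0.3707  0.082 ] gap-0.0000 gf3.7 [-0.6  0.3  7.6]
rim+ 5435 [array([ 526.6, -327.6]), array([121.5, 183.8]), np.float64(3.7)] mean [ 527.6 -327.8  128.3]
strap 2892 [array([ 526.6, -327.4]), array([ 16.5, 173.9]), np.float64(3.6)] mean [ 527.3 -328.1  144.9]
nuts 369 [array([ 560.8, -364.2]), array([24.9, 24.7]), np.float64(3.6)] mean [ 561.  -364.4   98.3]
nuts 367 [array([ 556. , -284.6]), array([25.1, 25.2]), np.float64(3.6)] mean [ 556.2 -284.7   98.3]
nuts 342 [array([ 497.4, -368.2]), array([25.2, 24.7]), np.float64(3.8)] mean [ 498.  -368.2   98.1]
nuts 203 [array([ 490.2, -261.1]), array([24.6, 16.4]), np.float64(2.9)] mean [ 490.8 -263.2   97.9]
keys 242 [array([ 416.8, -370.7]), array([23.8, 21.6]), np.float64(1.7)] mean [ 417.5 -370.8   57.4]
keys 209 [array([ 417. , -335.1]), array([21.4, 19.8]), np.float64(89.6)] mean [ 417.3 -335.1   64.5]
keys 244 [array([ 412.5, -299.1]), array([24. , 21.5]), np.float64(3.8)] mean [ 413.  -299.2   64.6]
 t53.4 [ 0.4992 -0.3304  0.299 ] gap-0.0001 gf0.0 [-0.8  0.5 -0.1]
```

The full key is down (57 mm), and the off and half keys are up. One nut was knocked about 30 mm along the basket, but it still lies flat inside. Now I carry the basket back to the slab.

```bash
cat > l.py <<'E'
from h import *
B=[.5266,-.3275]; T=[.527,.335]
a=best([*B,.145],[np.radians(3.65)]); R=Rdown(a)
c=[]
for dd in np.radians(range(-60,61,10)):
    q=[inverse_kinematics([*T,.113],Rdown(a+dd))]
    if q[0] is not None: c.append((abs(q[0][6])+.5*abs(dd),a+dd))
a1=min(c)[1]; print(a,a1)
command_gripper(.055); movep([*B,.24],R); sleep(.2); move_l([*B,.1445],feed=.1); sleep(.2); st("at grip")
command_gripper(0,100); st("gripped"); move_l([*B,.155],feed=.03); st("lifting"); move_l([*B,.22],feed=.08); st("lifted")
move_l([.6,0,.22],Rdown((a+a1)/2),feed=.15); move_l([*T,.22],Rdown(a1),feed=.15); sleep(.4); st("over slab")
move_l([*T,.128],feed=.1); sleep(.3)
print(move_l([*T,.110],feed=.03,until_force=7)); sleep(.3); s=st("down"); print(s["tcp_rot"].round(3))
shot("wrist","onslab")
E
python3 l.py
```

```text
0.06370451769779303 1.1109020688943907
at grip t56.7 [ 0.5269 -0.3277  0.1451] gap0.0554 gf0.0 [-0.8 -1.   0.6]
gripped t57.1 [ 0.5273 -0.3275  0.145 ] gap0.0139 gf98.0 [ 1.2 -0.5  2.1]
lifting t57.6 [ 0.5254 -0.3276  0.1545] gap0.0143 gf99.1 [ 0.1  0.5 -5.4]
lifted t58.6 [ 0.5261 -0.3275  0.2194] gap0.0145 gf99.1 [-0.6  1.1 -4.2]
over slab t63.8 [0.5271 0.3349 0.22  ] gap0.0142 gf99.1 [-0.3 -0.5 -4.3]
True
down t66.0 [0.5269 0.3347 0.113 ] gap0.0139 gf100.5 [-0.6 -0.2  5.5]
[[-0.896  0.444 -0.001]
 [ 0.444  0.896 -0.001]
 [ 0.    -0.001 -1.   ]]
```

View pics/onslab.png

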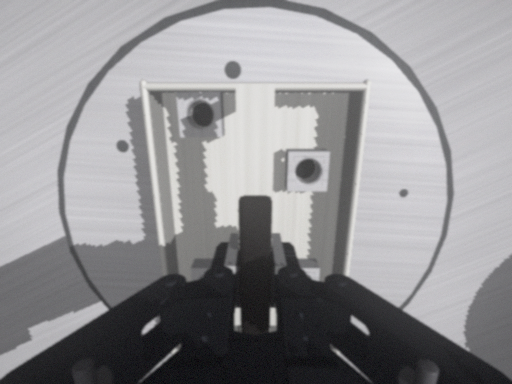

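The basket stands in the middle of the slab. Two nuts show at (203,115) and (307,170), and the other two are just visible behind the fingers. I'll release, verify, press off, verify again.

```bash
cat > m.py <<'E'
from h import *
from c import rects,show
def chk(tag):
    p,d,K,R,o=shot("wrist",tag); P=cloud(d,K,R,o); X,Y,Z=np.moveaxis(P,-1,0); near=np.hypot(X-.527,Y-.335)<.135
    show("basket",rects(P,near&(Z>.068)&(Z<.13),200)); show("nutlevel",rects(P,near&(Z>.061)&(Z<.07),60)); return p,P
q=sense()["position"]; command_gripper(.05); sleep(.3); move_l([q[0],q[1],.24],feed=.12)
a=best([.527,.335,.29],[np.pi/2]); movep([.52,.33,.30],Rdown(a)); sleep(.5); chk("fin1"); st()
E
python3 m.py
cat > n.py <<'E'
from h import *
from c import rects,show
press([.4125,-.2992])
movep([.50,-.33,.30],Rdown(-np.pi/2)); sleep(.3)
p,d,K,R,o=shot("wrist","key2"); P=cloud(d,K,R,o); X,Y,Z=np.moveaxis(P,-1,0)
show("keys",rects(P,(p.min(2)>150)&(X<.445)&(X>.36)&(Z>.052)&(Z<.08)&(Y<-.25)))
p,d,K,R,o=shot("top","endtop"); P=cloud(d,K,R,o); X,Y,Z=np.moveaxis(P,-1,0)
show("topbasket",rects(P,(np.hypot(X-.527,Y-.335)<.135)&(Z>.072)&(Z<.13),50)); st()
E
```

```text
basket 3951 [array([525.5, 334.3]), array([121.3, 183.5]), np.float64(63.6)] mean [521.8 337.   96.2]
nutlevel 302 [array([444.9, 338.5]), array([24.9, 24.5]), np.float64(64.4)] mean [444.9 338.5  66.5]
nutlevel 302 [array([554.8, 381.9]), array([ 40.4, 178.3]), np.float64(50.2)] mean [563.7 373.3  65.4]
nutlevel 278 [array([503.4, 381.3]), array([25.3, 24.8]), np.float64(63.6)] mean [503.2 381.   66.2]
nutlevel 257 [array([546.5, 288.1]), array([24.9, 25.5]), np.float64(63.5)] mean [546.1 288.3  66. ]
nutlevel 261 [array([575.1, 345.3]), array([25.4, 26. ]), np.float64(63.5)] mean [574.1 345.2  65.9]
nutlevel 109 [array([590.1, 268.7]), array([53.5,  4.1]), np.float64(67.2)] mean [590.1 268.8  65.5]
 t69.1 [0.52   0.33   0.2999] gap0.0499 gf0.0 [ 0.4 -0.2  0.9]
```

View pics/fin1.png

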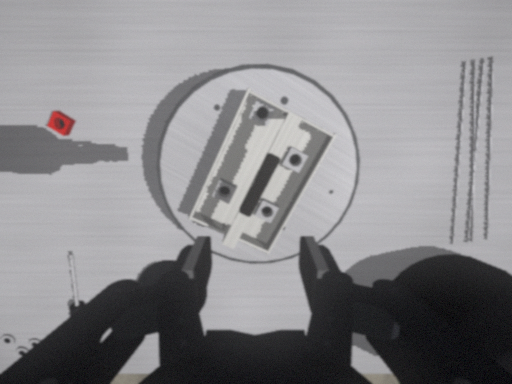

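The basket is on the slab, 2 mm off its centre, with four nuts at (262,113), (295,159), (225,189) and (267,211). Now the off key.

```bash
python3 n.py
```

```text
above key t73.1 [ 0.4129 -0.2994  0.0986] gap-0.0002 gf0.0 [-0.3  0.3 -0.3]
stop True
pressed t73.6 [ 0.4126 -0.2993  0.082 ] gap0.0002 gf4.1 [-1.9 -0.1  7.6]
keys 245 [array([ 414.1, -371.8]), array([29.7, 22.9]), np.float64(5.2)] mean [ 417.2 -370.8   64.2]
keys 226 [array([ 411. , -299.1]), array([25.9, 21.6]), np.float64(3.1)] mean [ 412.7 -299.2   57.5]
keys 199 [array([ 417.3, -334.8]), array([21.3, 18.6]), np.float64(89.7)] mean [ 417.6 -334.9   64.5]
topbasket 722 [array([527.7, 335. ]), array([122.9, 183.1]), np.float64(63.8)] mean [525.4 334.7  96.5]
 t77.1 [ 0.4999 -0.3301  0.2999] gap0.0002 gf0.0 [-0.5 -0.2  0.5]
```

Off is down, the other keys are up, and the basket is in place on the slab.

```bash
python3 -c "
from rig import *
print(finish_job())"
```

```text
the job is handed in; nothing more can be done
None
```

I finished the task and handed it in, though no verdict came back: in my last checks the basket stood about 2 mm off the slab's centre with all four nuts in it, the off key was down and the other two keys were up.

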